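# Pin the hanging sign and run its beam out to the line

## Robot

A 7-joint arm with a two-finger parallel gripper is mounted at the origin on a cart in front of the work surface, level with it; the furniture and walls round the work are solid. World frame = base frame: x ahead of the robot, y to its left, z up, the work surface at z = 0. Lengths are in m, angles in rad, forces in N, time in s.
With the tool pointing down it reaches from about 0.425 to 0.925 m from the base axis. Payload 6.8 kg.
Tool frame: the origin (TCP) lies on the centre line of the jaws, within the pads' length; the fingertips stand 14 mm ahead of it and the grasp point (between the pads) lies 5 mm behind it; z points along the fingers, y is the line along which they close (so a half turn about z gives the same grasp; the last joint's range is limited). The gripper opens to 85 mm and grips with 20 to 120 N. Pads are 22 mm wide; open, the fingers measure 114 mm over their backs; the gripper's body (76 mm by 85 mm) begins 54 mm behind the grasp point. The pads swing forward as they close: fully open they stand 13 mm farther back than shut.
Start: joints at [-1.284, 0.477, 0.022, 1.555, -0.011, 1.109, -0.083], TCP at [0.26, 0.623, 0.225] pointing down, gripper open.
Joint ranges: [-2.96, 2.96], [-0.34, 2.1], [-1.41, 1.46], [0.24, 2.44], [-1.37, 4.51], [0.17, 1.92], [-2.96, 2.96]. Speed limits (rad/s): [2.39, 2.39, 3.14, 3.14, 3.14, 3.14, 3.14].

## Interface

Orientations are given as a unit quaternion [w, x, y, z].
In Python, from station import bot gives the robot as it stands. The module is installed in compiled form; this text tells all that it offers.
- The arm moves only by the tool drive_tool, never from a script. Its argument "commands" is a list of rows, each an object with "hand": the opening, from 0 (shut) to 1 (fully open); "translation": the shift along the world's x, y, z in mm, a list of three; "angular": the turn, a rotation vector about the world's x, y, z in rad, a list of three. In form: [{"hand": hand, "translation": [tx, ty, tz], "angular": [ax, ay, az]}, ...]. A call has 1 to 12 rows; each row is the pose to reach, as a shift and turn from the pose commanded when the call began; what a row does not reach only later rows make up. A row lasts 1/8 s, in which the tool goes at most 62.5 mm and 10.7 degrees, less where a joint would pass 70% of its speed; a pose out of reach is approached as far as the arm can. A call with a gripper value outside its range is refused whole. The fingers move at their own pace and stop on an object; "force" is the grip in N (left out, the last holds). Time passes only in rows, so rows that repeat a pose let the fingers close. It gives the time, the measured TCP pose, the force, the opening and the grip force at its end, in the units of the state.
- bot.get_obs(): the state, without advancing time (a new reading comes with each control period).
- bot.read_camera(name): name is "side" or "top"; returns the picture (480x640x3 uint8, red, green, blue); there is no depth.
- bot.camera_model(name): a dict with "fx", "fy", "cx", "cy" (pixels), "k1" (the pictures are not rectified: a ray, as slopes to the right and down, at radius r is drawn at 1 + k1 r^2 times it, then the intrinsics apply), "view" (4x4, takes a point from world to camera coordinates). Camera axes: x right, y up, looking along -z (the intrinsics and any distortion apply to the point x, -y, -z); pixel columns grow to the right and rows downward; lengths in m; the calibration is good to about 2 mm. A picture is of the moment at which its call begins. camera_model takes no time and is no camera call.
- bot.hand_in(): hands the job in; it is judged then, once.
Trained networks look in the newest picture that a camera, given by its name, has taken for a name from the list of things; names that differ only in an ending like _2 or _b are one class to them, and where a whole thing is asked for, a point or a joint stands for the part that bears it (a point fixed in the world has none). Each returns a list of dicts, best first, with "score" (0 to 1); they miss things now and then, are a little off and sometimes report something else, mostly with a low value. They report only what shows in the picture. A call takes as long as a camera call. They do not tell look-alikes from the thing itself.
- bot.find_in(camera, query): "position" ([column, row] in pixels, amid what is visible of it).
- bot.outline_of(camera, query): "pixels" (480x640 bool, what is visible of it) and "position" ([column, row] in pixels, amid what is visible of it).
The state is a dict: "t": time; "q": joint angles; "joint_vel": joint speeds; "joint_torque": joint torques, N m; "eef_pos": TCP position; "tool_rot": TCP orientation; "contact_force": force on the tool from outside, world axes, zero at the start; "torque": the same for the moment, N m; "gripper_width": opening from 0.0 (shut) to 1.0 (fully open); "grasp_force": force on a finger pad.
Only numpy, scipy, OpenCV 4.12 (cv2) and the standard library are available. Lean on these libraries where they do the work, as an engineer would, in place of code of your own. Each camera call takes 0.05 s, during which the arm holds its last target. There are 200 camera calls.

## Task

A small hanging sign has been pushed onto the end of the dark wooden sign beam, but nothing secures it yet: take the brass lock pin from the small grey drilled block and drop it down through the sign's steel fork and the beam until its collar sits on the fork. Then slide the beam out lengthwise, sign end first, until the brass line across it is level with the outer end of the stand's cradle, where the beam would tip by itself. Finish while still gripping the beam so that it stays flat in the cradle, for a colleague to tighten the clamp screws; never let the beam tip or the sign drop, and leave the other things on the counter where they are.

Things in the scene. Friction and masses are not known exactly. Their poses are not given: they have to be found in the camera images.
- stand: heavy dark steel stand, does not move. On its mast an open channel (the cradle) 120 mm long, floor 152 mm above the counter, 54 mm wide inside, cheeks 5 mm thick ending 2 mm below the beam's top. Two brass clamp screws stick out to 57 mm from the centre line on its +x side. Origin under the foot's centre; the cradle runs along y, outward is -y, z up.
- cradle_edge (a point): middle of the outer (-y) end of the cradle, at the height of the beam's top face (172 mm above the counter); axes as the stand's. It lies 60 mm from the stand's origin along -y.
- sign_beam: loose dark wooden board, 50 mm wide (x), 440 long (y), 20 thick (z), 0.45 kg, lying in the cradle with 2 mm side play. Origin: centre of its underside; sign end y = -220 mm, tail +220, through hole 12 mm wide at -195. It overbalances with over about 160 to 180 mm beyond the cradle; at the line 240 mm hang out and 80 mm of tail stay behind, to grip from above. 5 N down on the sign end tips it.
- brass_line (a point): centre of the 4 mm wide brass line inlaid across the beam's top face and sides, at y = +20 mm of the beam; axes as the beam's.
- beam_tail (a point): centre of the beam's tail end face, half way up its 20 mm thickness.
- sign: loose sign, 0.12 kg: a steel fork (two plates 58 mm wide, 52 long, 4 thick, 21.5 apart, closed at the outer end) pushed over the beam's sign end with about 1 mm play; below it hangs a cream panel 74 mm wide, 80 mm tall with a chocolate-bar relief. Origin on the axis of the fork's holes, at the underside of the upper plate; axes as the beam's.
- fork_hole (a point): centre of the hole in the fork's upper plate, at the plate's top face (4 mm above the beam's top). The holes through both plates and the beam are 12 mm wide and in line within about 1 mm; full depth from here to below the lower plate 30 mm.
- lock_pin: loose brass pin, 0.04 kg: shank 8 mm thick, 38 mm long, tapered tip; collar 20 mm across, 4 mm thick; above it a grip 16 mm across, from 4 to 38 mm above the origin. Origin on its axis at the collar's underside; z points up the pin. At the start it stands upright in the block, collar on the block's top.
- pin_block: fixed grey drilled block 60x110x45 mm, origin at the centre of its underside; the pin stands in its hole at y = +30 mm (hole 12 mm wide, 42 mm deep). A thin hex key stands in it at y = -35 mm, up to 77 mm above the counter.
- service_bell: small chrome service bell on a dark foot, 84 mm across, 63 mm tall; bystander, to be left alone; origin at the centre of its underside
- mini_jar: small white jar with a grey lid, 62 mm across, 78 mm tall; bystander, to be left alone; origin at the centre of its underside
- gift_box_b: black gift box left of the stand with a gold ribbon, 69x89x57 mm; bystander, to be left alone; origin at the centre of its underside
- gift_box_a: dark red gift box with a gold ribbon, 74x104x46 mm; bystander, to be left alone; origin at the centre of its underside
- bear_dark: dark chocolate bear, 57x55x71 mm; bystander, to be left alone; origin at the centre of its underside
- bear_milk: light brown chocolate bear, 57x55x71 mm; bystander, to be left alone; origin at the centre of its underside
- stamp: rubber stamp with a turned wooden handle, 28x42x67 mm; bystander, to be left alone; origin at the centre of its underside
There are look-alikes about, which are no part of the job. Leave any green look-alike of the sign alone.

How it is judged:
On the way, in this order (a step that is already met when the one before it is completed fails the run):
1. the lock pin stands through fork and beam, its collar on the fork (horizontal distance between lock_pin and fork_hole below 0.005 m and z of lock_pin in the frame of fork_hole between -0.004 and 0.004 m and angle between the z axis of lock_pin and the z axis of sign, either way round below 0.25 rad), for 0.2 s.
2. the beam is slid out so that the brass line is level with the cradle's outer end, the beam lying flat (y of brass_line in the frame of cradle_edge between -0.006 and 0.006 m and angle between sign_beam's own z axis and vertical below 0.035 rad and z of brass_line in the frame of cradle_edge between -0.005 and 0.006 m), for 0.2 s.
At the end, for the whole second after the job is handed in: Pin through fork and beam (5 mm of axis, collar within 4 mm of the fork); brass line within 6 mm of the cradle's outer end; beam flat in the cradle (2 degrees, 5 mm) and at rest, sign on its outer end, fingers still holding the beam (over 2 N) (all of step 1 and all of step 2 and contact force between the fingers and sign_beam above 2 N and contact force between stand and sign_beam above 0.5 N and linear speed of sign_beam below 0.02 m/s and horizontal distance between sign and cradle_edge above 0.19 m); the arm keeps its last pose, push and grip.
It fails at once if the beam tips (more than 7 degrees) (angle between sign_beam's own z axis and vertical above 0.12 rad).
It fails at once if the sign drops off the beam (height (world z) of sign below 0.11 m).
It fails at once if another thing on the counter is moved more than 2 cm (distance of any of service_bell, mini_jar, gift_box_b, gift_box_a, bear_dark, bear_milk, stamp from where it was at the start of the episode above 0.02 m).
It also fails if it takes over 64 s, if anything falls off the work surface, if the arm or the gripper's body presses on something with over 40 N, if the wrist force passes 120 N, or if a joint passes its speed limit or range.

## Working session

There is one attempt and no reset: what is moved stays moved. The work goes in short steps, Python scripts to look and compute and a tool call to move; the robot and the scene stay as the last step left them, time stands still between calls to the robot, and variables do not carry over. Pictures are saved under pics/ and viewed, at most 10 in all, crops included, and the job is handed in when it is done.

Besides the shell and the picture viewer there is one more tool, called after ">>>" as name(argument=value, ...) on one line, values as JSON. drive_tool: Moves the arm, as the interface text tells. Its arguments: {"type":"object","properties":{"commands":{"type":"array","items":{"type":"object","properties":{"hand":{"type":"number"},"translation":{"type":"array","items":{"type":"number"}},"angular":{"type":"array","items":{"type":"number"}}}}},"force":{"type":"number"}},"required":["commands"]}

```bash
mkdir -p pics
cat > h.py <<'E'
import numpy as np, cv2
from station import bot
def ray(cam,px):
    m=bot.camera_model(cam); V=np.array(m["view"])
    x=(px[0]-m["cx"])/m["fx"]; y=(px[1]-m["cy"])/m["fy"]
    u=np.array([x,y]); 
    for _ in range(20):
        u=np.array([x,y])/(1+m["k1"]*(u@u))
    d=V[:3,:3].T@np.array([u[0],-u[1],-1]); o=-V[:3,:3].T@V[:3,3]
    return o,d/np.linalg.norm(d)
def proj(cam,p):
    m=bot.camera_model(cam); V=np.array(m["view"])
    c=V[:3,:3]@np.asarray(p)+V[:3,3]; u=np.array([c[0],-c[1]])/-c[2]
    u=u*(1+m["k1"]*(u@u)); return np.array([u[0]*m["fx"]+m["cx"],u[1]*m["fy"]+m["cy"]])
def at_z(cam,px,z):
    o,d=ray(cam,px); return o+d*(z-o[2])/d[2]
def tri(p1,p2,c1="top",c2="side"):
    o1,d1=ray(c1,p1);o2,d2=ray(c2,p2)
    s=np.linalg.lstsq(np.stack([d1,-d2],1),o2-o1,rcond=None)[0]
    a,b=o1+s[0]*d1,o2+s[1]*d2
    return (a+b)/2,np.linalg.norm(a-b)
def save(img,name): cv2.imwrite("pics/"+name,cv2.cvtColor(img,cv2.COLOR_RGB2BGR))
E
python3 - <<'E'
from h import *
np.set_printoptions(precision=3,suppress=True)
for c in("top","side"):
    save(bot.read_camera(c),c+"0.png"); m=bot.camera_model(c); V=np.array(m["view"])
    print(c,m["fx"],m["k1"],-V[:3,:3].T@V[:3,3],-V[2,:3])
    for n in ["lock_pin","fork_hole","sign_beam","sign","brass_line","beam_tail","pin_block","stand"]:
        print(n,[(np.round(r["position"]),round(r["score"],2)) for r in bot.find_in(c,n)[:3]])
o=bot.get_obs();print(o)
E
```

```text
top 592.5202299192403 -0.16444089034423395 [0.275 0.004 1.991] [ 0.154  0.004 -0.988]
lock_pin []
fork_hole [(array([347., 296.]), 0.8), (array([363., 228.]), 0.71)]
sign_beam [(array([298., 248.]), 0.64)]
sign [(array([366., 230.]), 0.72), (array([347., 294.]), 0.61), (array([400., 295.]), 0.49)]
brass_line [(array([295., 242.]), 0.89)]
beam_tail [(array([298., 242.]), 0.73)]
pin_block [(array([401., 295.]), 0.59)]
stand [(array([329., 250.]), 0.66)]
side 433.2255415961472 -0.02630148396515525 [ 0.043 -0.736  0.893] [ 0.451  0.619 -0.643]
lock_pin [(array([366., 262.]), 0.62), (array([450., 399.]), 0.41), (array([206., 229.]), 0.33)]
fork_hole [(array([367., 263.]), 0.88), (array([292., 293.]), 0.58)]
sign_beam [(array([302., 222.]), 0.81), (array([330., 275.]), 0.69)]
sign [(array([370., 264.]), 0.96), (array([292., 291.]), 0.63)]
brass_line [(array([301., 219.]), 0.81)]
beam_tail [(array([302., 220.]), 0.71)]
pin_block [(array([338., 364.]), 0.69), (array([206., 229.]), 0.62), (array([253., 276.]), 0.32)]
stand [(array([331., 273.]), 0.92)]
{'t': 0.9, 'q': array([-1.284,  0.477,  0.022,  1.555, -0.011,  1.109, -0.083]), 'joint_vel': array([-0.   ,  0.001, -0.002, -0.002, -0.   ,  0.001,  0.001]), 'joint_torque': array([  0.001, -59.631,   1.606, -28.154,   0.012,   0.002,   0.   ]), 'eef_pos': array([0.26 , 0.623, 0.225]), 'tool_rot': array([0.   , 0.196, 0.981, 0.   ]), 'contact_force': array([ 0.213, -0.405, -0.608]), 'torque': array([ 0.038, -0.011,  0.012]), 'grasp_force': 0.0, 'gripper_width': 0.9980429364799669}
```

View pics/top0.png

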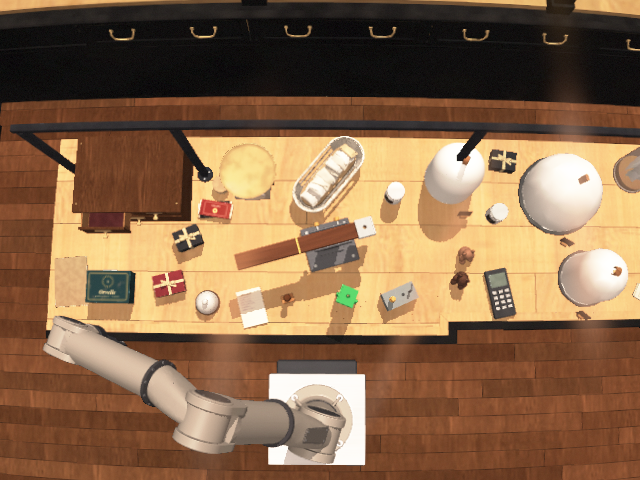

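View pics/side0.png

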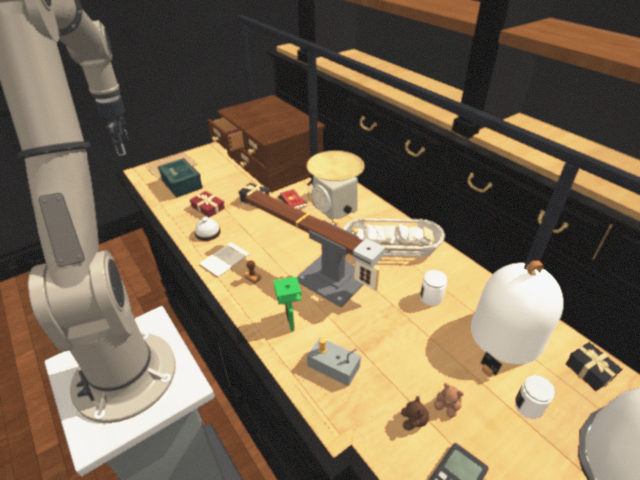

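The top view shows the beam running from (236,262) to the sign at (365,229), with the brass line near (299,243). The pin block is at (398,297) and the green decoy at (347,295). In the side view the block is at (335,362) with the pin at (323,347), and the sign fork is at (369,252). I'll zoom in on these.

Run:
```python
from h import *
T=cv2.imread("pics/top0.png");S=cv2.imread("pics/side0.png")
def c(I,x,y,w,h): return cv2.resize(I[y:y+h,x:x+w],(400,300),interpolation=cv2.INTER_CUBIC)
cv2.imwrite("pics/crops.png",np.vstack([np.hstack([c(T,370,275,60,45),c(T,335,210,60,45)]),np.hstack([c(S,295,330,80,60),c(S,335,230,80,60)])]))
```

```text
(no output)
```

View pics/crops.png

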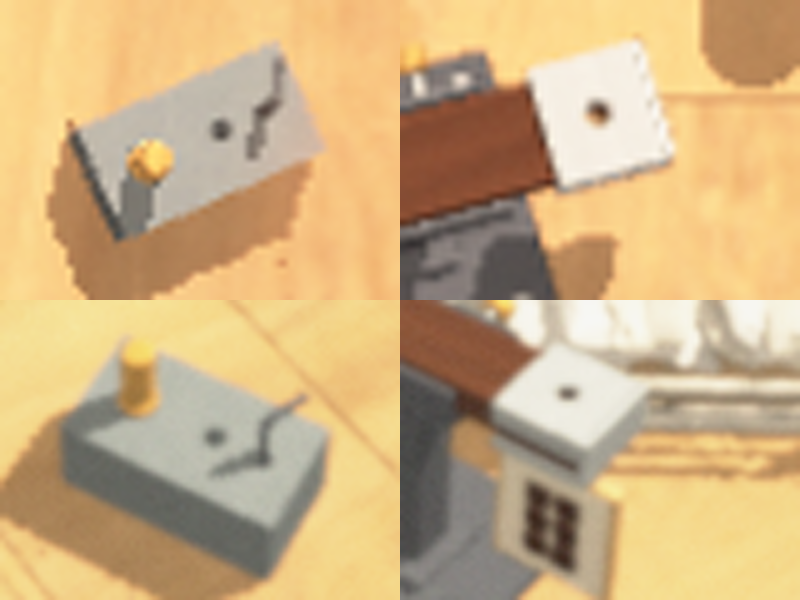

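The crops show the pin grip top at (392.1,298.6) in the top view and (322.2,339.2) in the side view. The fork hole is at (364.3,226.4) and (368.2,248.2). The block's spare hole and the hex key lie to the right of the pin.

Run:
```python
from h import *
np.set_printoptions(precision=4,suppress=True)
print("pin top",tri((392.1,298.6),(322.2,339.2)),at_z("top",(392.1,298.6),.083),at_z("side",(322.2,339.2),.083))
print("hole",tri((364.3,226.4),(368.2,248.2)),at_z("top",(364.3,226.4),.176),at_z("side",(368.2,248.2),.176))
cor=[at_z("top",((x+.5)/6.667+369.5,(y+.5)/6.667+274.5),.045) for x,y in[(75,130),(120,238),(325,150),(275,42)]]
c=np.mean(cor,0);d=cor[2]+cor[3]-cor[0]-cor[1];a=np.arctan2(d[1],d[0]);print("block",c,np.degrees(a),np.linalg.norm(d)/2,"pin",c-.03*d/np.linalg.norm(d))
# beam: dark-red segmentation
bot.read_camera("top");bot.read_camera("side")
for n in("sign_beam","stand","brass_line"):
  for k in("top","side"):
    for r in bot.outline_of(k,n)[:1]:
        ys,xs=np.nonzero(r["pixels"]); z=.172
        P=np.array([at_z(k,(x,y),z)[:2] for x,y in zip(xs,ys)])
        m=P.mean(0);w,v=np.linalg.eigh(np.cov(P.T));ax=v[:,1];ax=ax*np.sign(-ax[1]);s=(P-m)@ax
        b=cv2.minAreaRect((P*1000).astype(np.float32))
        print(n,k,r["score"],len(P),m,np.degrees(np.arctan2(ax[1],ax[0])),s.min(),s.max(),b)
for n in["gift_box_a","gift_box_b","service_bell","mini_jar","bear_dark","bear_milk","stamp"]:
    print(n,[(at_z("top",r["position"],.04)[:2],round(r["score"],2)) for r in bot.find_in("top",n)[:2]])
```

```text
pin top (array([ 0.3988, -0.2415,  0.0787]), np.float64(0.0013726859710891752)) [ 0.398  -0.2406  0.083 ] [ 0.3976 -0.2444  0.083 ]
hole (array([ 0.6168, -0.1444,  0.1725]), np.float64(0.0009487810763679989)) [ 0.6165 -0.1444  0.176 ] [ 0.6135 -0.147   0.176 ]
block [ 0.4105 -0.2699  0.045 ] -66.59181290281703 0.11023321925532102 pin [ 0.3986 -0.2424  0.045 ]
sign_beam top 0.89 2074 [0.5555 0.0698] -74.4198822626306 -0.19064601630913933 0.1945981101017283 ((556.0496215820312, 67.93392944335938), (55.927276611328125, 385.2078857421875), 15.319381713867188)
sign_beam side 0.8 1900 [0.5508 0.0559] -73.72985983180507 -0.20027559012939314 0.18966258564682315 ((547.6863403320312, 60.44450378417969), (67.78966522216797, 390.71551513671875), 15.238995552062988)
stand top 0.97 1509 [ 0.5507 -0.037 ] -68.59269548199732 -0.08337775563941374 0.08445348949356858 ((565.1390991210938, -33.28865051269531), (149.51934814453125, 161.38453674316406), 16.358768463134766)
stand side 0.58 2615 [ 0.493  -0.1508] -123.09821935409671 -0.1994184131865165 0.10913634599491621 ((518.3644409179688, -111.81715393066406), (308.26678466796875, 148.160888671875), 53.342411041259766)
brass_line top 0.89 2123 [0.5555 0.0682] -74.43609588600077 -0.19368251395355437 0.19604265934214288 ((556.3268432617188, 67.18063354492188), (56.40730285644531, 389.79241943359375), 15.336800575256348)
brass_line side 0.94 2034 [0.5509 0.0556] -74.39638647500527 -0.20650468279705986 0.21771356350322751 ((551.7608032226562, 49.87583923339844), (72.1466064453125, 424.5802307128906), 15.013633728027344)
gift_box_a [(array([0.6007, 0.4359]), 0.82)]
gift_box_b [(array([0.6007, 0.4359]), 0.82)]
service_bell [(array([0.3872, 0.3645]), 0.93)]
mini_jar [(array([ 0.755 , -0.2624]), 0.76)]
bear_dark [(array([ 0.4754, -0.4729]), 0.55), (array([ 0.7602, -0.2574]), 0.3)]
bear_milk [(array([ 0.5563, -0.4865]), 0.65)]
stamp [(array([0.4001, 0.1029]), 0.53)]
```

>>> drive_tool(commands=[{"hand": 1, "translation": [35, -45, 25], "angular": [0, 0, 0]}, {"hand": 1, "translation": [70, -90, 50], "angular": [0, 0, -0.1]}, {"hand": 1, "translation": [105, -135, 75], "angular": [0, 0, -0.2]}, {"hand": 1, "translation": [140, -185, 75], "angular": [0, 0, -0.3]}, {"hand": 1, "translation": [165, -235, 75], "angular": [0, 0, -0.4]}, {"hand": 1, "translation": [185, -290, 75], "angular": [0, 0, -0.5]}, {"hand": 1, "translation": [200, -345, 75], "angular": [0, 0, -0.6]}, {"hand": 1, "translation": [210, -400, 75], "angular": [0, 0, -0.7]}, {"hand": 1, "translation": [220, -455, 75], "angular": [0, 0, -0.8]}, {"hand": 1, "translation": [220, -510, 75], "angular": [0, 0, -0.9]}, {"hand": 1, "translation": [215, -565, 75], "angular": [0, 0, -0.907]}, {"hand": 1, "translation": [210, -620, 75], "angular": [0, 0, -0.907]}])

```text
t: 3.15
eef_pos: [0.4694, 0.0013, 0.3002]
tool_rot: [0.0, 0.606, 0.796, 0.0]
contact_force: [0.9, 0.1, -0.2]
gripper_width: 0.998
grasp_force: 0.0
```

>>> drive_tool(commands=[{"hand": 1, "translation": [-15, -50, -20], "angular": [0, 0, 0]}, {"hand": 1, "translation": [-30, -105, -50], "angular": [0, 0, 0]}, {"hand": 0.7, "translation": [-45, -160, -80], "angular": [0, 0, 0]}, {"hand": 0.7, "translation": [-60, -210, -120], "angular": [0, 0, 0]}, {"hand": 0.7, "translation": [-71.7, -244.8, -150], "angular": [0, 0, 0]}, {"hand": 0.7, "translation": [-71.7, -244.8, -180], "angular": [0, 0, 0]}, {"hand": 0.7, "translation": [-71.7, -244.8, -180], "angular": [0, 0, 0]}])

```text
t: 4.03
eef_pos: [0.3963, -0.2415, 0.1186]
tool_rot: [-0.002, 0.606, 0.795, -0.001]
contact_force: [0.4, 0.2, -0.2]
gripper_width: 0.697
grasp_force: 0.0
```

Run:
```python
from h import *
T=bot.read_camera("top");S=bot.read_camera("side");print(bot.get_obs()["eef_pos"])
def c(I,x,y,w,h): return cv2.resize(I[y:y+h,x:x+w],(400,300),interpolation=cv2.INTER_CUBIC)
save(np.hstack([c(S,275,290,120,90),c(S,295,330,60,45)]),"a1.png")
```

```text
[ 0.39846379 -0.24163269  0.12061362]
```

View pics/a1.png

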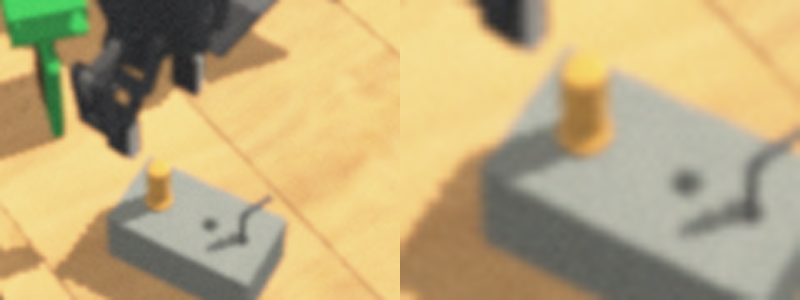

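The fingertips, at crop (130,150) and (190,90), straddle the pin at (160,165) as planned, so I'm descending to grip it.

>>> drive_tool(commands=[{"hand": 0.7, "translation": [0, 0, -25], "angular": [0, 0, 0]}, {"hand": 0.7, "translation": [0, 0, -53], "angular": [0, 0, 0]}, {"hand": 0.7, "translation": [0, 0, -53], "angular": [0, 0, 0]}, {"hand": 0, "translation": [0, 0, -53], "angular": [0, 0, 0]}, {"hand": 0, "translation": [0, 0, -53], "angular": [0, 0, 0]}, {"hand": 0, "translation": [0, 0, -53], "angular": [0, 0, 0]}, {"hand": 0, "translation": [0, 0, -53], "angular": [0, 0, 0]}, {"hand": 0, "translation": [0, 0, -53], "angular": [0, 0, 0]}], force=50)

```text
t: 5.12
eef_pos: [0.3987, -0.2422, 0.0679]
tool_rot: [0.001, 0.606, 0.795, 0.0]
contact_force: [-1.0, 0.4, 7.9]
gripper_width: 0.152
grasp_force: 48.7
```

>>> drive_tool(commands=[{"hand": 0, "translation": [0, 0, -1], "angular": [0, 0, 0]}, {"hand": 0, "translation": [0, 0, 15], "angular": [0, 0, 0]}, {"hand": 0, "translation": [0, 0, 40], "angular": [0, 0, 0]}, {"hand": 0, "translation": [0, 0, 80], "angular": [0, 0, 0]}, {"hand": 0, "translation": [0, 0, 130], "angular": [0, 0, 0]}, {"hand": 0, "translation": [0, 0, 180], "angular": [0, 0, 0]}, {"hand": 0, "translation": [25, 10, 218], "angular": [0, 0, 0]}, {"hand": 0, "translation": [65, 30, 218], "angular": [0, 0, 0]}, {"hand": 0, "translation": [105, 48, 218], "angular": [0, 0, 0]}, {"hand": 0, "translation": [135, 60, 218], "angular": [0, 0, 0]}, {"hand": 0, "translation": [135, 60, 218], "angular": [0, 0, 0]}, {"hand": 0, "translation": [135, 60, 218], "angular": [0, 0, 0]}])

```text
t: 6.62
eef_pos: [0.532, -0.1824, 0.2851]
tool_rot: [-0.0, 0.606, 0.795, -0.0]
contact_force: [-0.5, -0.8, -0.4]
gripper_width: 0.152
grasp_force: 48.9
```

Run:
```python
from h import *
np.set_printoptions(precision=4,suppress=True)
T=bot.read_camera("top");S=bot.read_camera("side");o=bot.get_obs();e=o["eef_pos"];print(e)
p=proj("side",e-[0,0,.03]);print("tcp-30 px",p, "tip",proj("side",e-[0,0,.06]),proj("side",e))
hs=proj("side",[.6165,-.1444,.176]);print("hole px",hs)
def c(I,x,y,w,h): return cv2.resize(I[y:y+h,x:x+w],(400,300),interpolation=cv2.INTER_CUBIC)
x,y=np.int32(p)-[40,30];print(x,y)
save(np.vstack([np.hstack([c(S,x,y,80,60),c(S,335,225,60,45)]),np.hstack([c(T,300,210,100,75),c(T,335,210,48,36)])]),"a2.png")
save(T,"T2.png");save(S,"S2.png")
```

```text
[ 0.5318 -0.1826  0.2852]
tcp-30 px [353.2481 244.5701] tip [352.7524 254.4722] [353.7629 234.2669]
hole px [368.3974 247.1734]
313 214
```

View pics/a2.png

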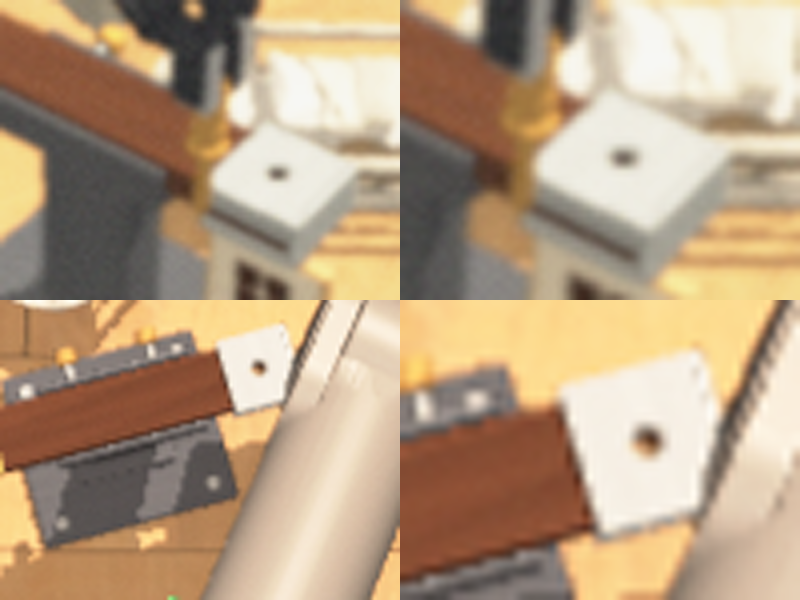

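The pin is held upright, with its collar near side-view (354.5,241.5) and tip near (352.5,254.9). Both match the prediction from the TCP within about a pixel. The fork hole is now at side-view (368.5,248.5). Next I'll hover the pin over it.

>>> drive_tool(commands=[{"hand": 0, "translation": [30, 13, 0], "angular": [0, 0, 0]}, {"hand": 0, "translation": [60, 27, 0], "angular": [0, 0, 0]}, {"hand": 0, "translation": [82, 36.5, 0], "angular": [0, 0, 0]}, {"hand": 0, "translation": [82, 36.5, -20], "angular": [0, 0, 0]}, {"hand": 0, "translation": [82, 36.5, -36], "angular": [0, 0, 0]}, {"hand": 0, "translation": [82, 36.5, -36], "angular": [0, 0, 0]}, {"hand": 0, "translation": [82, 36.5, -36], "angular": [0, 0, 0]}])

```text
t: 7.6
eef_pos: [0.6148, -0.1458, 0.2496]
tool_rot: [0.0, 0.606, 0.795, 0.0]
contact_force: [0.1, -0.5, -0.2]
gripper_width: 0.149
grasp_force: 48.9
```

Run:
```python
from h import *
np.set_printoptions(precision=4,suppress=True)
S=bot.read_camera("side").astype(float)
for _ in range(5): S+=bot.read_camera("side")
S=(S/6).astype(np.uint8)
e=bot.get_obs()["eef_pos"];print(e)
for d in(.022,.06,.0): print(d,proj("side",e-[0,0,d]))
for dx,dy in((0,0),(.005,0),(0,.005)): print("below",proj("side",[e[0]+dx,e[1]+dy,.176]))
save(cv2.resize(S[215:275,330:410],(800,600),interpolation=cv2.INTER_CUBIC),"a3.png")
```

```text
[ 0.6151 -0.1453  0.2493]
0.022 [369.4668 231.6873]
0.06 [368.5213 243.5443]
0.0 [370.0337 224.568 ]
below [368.199  247.5801]
below [369.705 246.788]
below [366.8852 246.5307]
```

View pics/a3.png

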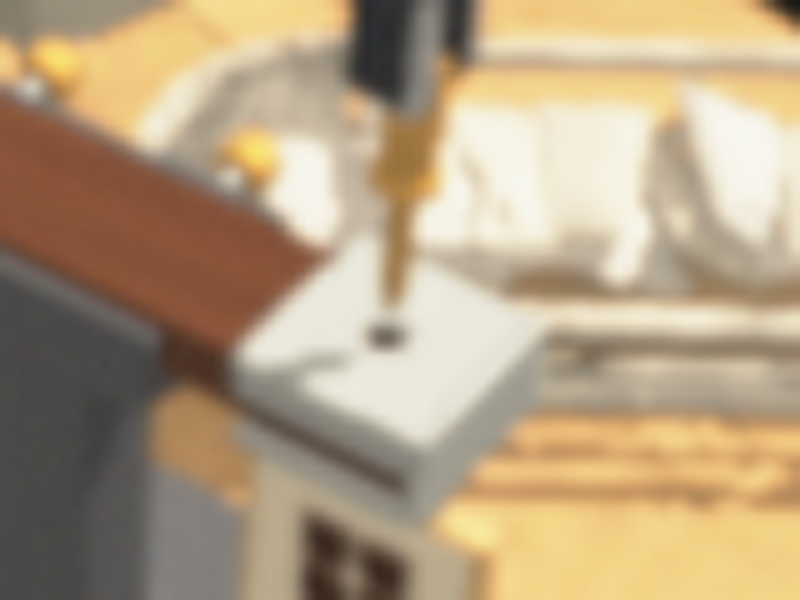

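The tip (368.6,244.9) is lined up over the hole (368.1,248.0), so I'm lowering in short steps and watching the force.

>>> drive_tool(commands=[{"hand": 0, "translation": [0, 0, -8], "angular": [0, 0, 0]}, {"hand": 0, "translation": [0, 0, -14], "angular": [0, 0, 0]}, {"hand": 0, "translation": [0, 0, -18], "angular": [0, 0, 0]}, {"hand": 0, "translation": [0, 0, -20], "angular": [0, 0, 0]}, {"hand": 0, "translation": [0, 0, -20], "angular": [0, 0, 0]}])

```text
t: 8.52
eef_pos: [0.6147, -0.1451, 0.2286]
tool_rot: [-0.0, 0.606, 0.796, -0.0]
contact_force: [0.4, 1.3, -1.0]
gripper_width: 0.151
grasp_force: 49.0
```

>>> drive_tool(commands=[{"hand": 0, "translation": [0, 0, -5], "angular": [0, 0, 0]}, {"hand": 0, "translation": [0, 0, -10], "angular": [0, 0, 0]}, {"hand": 0, "translation": [0, 0, -14], "angular": [0, 0, 0]}, {"hand": 0, "translation": [0, 0, -14], "angular": [0, 0, 0]}])

```text
t: 9.02
eef_pos: [0.6146, -0.1451, 0.2143]
tool_rot: [-0.0, 0.606, 0.796, -0.0]
contact_force: [1.2, 1.0, -0.2]
gripper_width: 0.15
grasp_force: 49.0
```

>>> drive_tool(commands=[{"hand": 0, "translation": [0, 0, -5], "angular": [0, 0, 0]}, {"hand": 0, "translation": [0, 0, -10], "angular": [0, 0, 0]}, {"hand": 0, "translation": [0, 0, -13], "angular": [0, 0, 0]}, {"hand": 0, "translation": [0, 0, -13], "angular": [0, 0, 0]}])

```text
t: 9.52
eef_pos: [0.6147, -0.1452, 0.2015]
tool_rot: [-0.0, 0.606, 0.796, -0.0]
contact_force: [-0.8, 0.9, -1.1]
gripper_width: 0.154
grasp_force: 49.0
```

>>> drive_tool(commands=[{"hand": 0, "translation": [0, 0, -2], "angular": [0, 0, 0]}, {"hand": 0, "translation": [0, 0, -2], "angular": [0, 0, 0]}, {"hand": 0.5, "translation": [0, 0, -2], "angular": [0, 0, 0]}, {"hand": 0.5, "translation": [0, 0, -2], "angular": [0, 0, 0]}, {"hand": 0.5, "translation": [0, 0, -2], "angular": [0, 0, 0]}, {"hand": 0.5, "translation": [0, 0, 15], "angular": [0, 0, 0]}, {"hand": 0.5, "translation": [0, 0, 50], "angular": [0, 0, 0]}, {"hand": 0.5, "translation": [0, 0, 100], "angular": [0, 0, 0]}, {"hand": 0.8, "translation": [-30, 50, 110], "angular": [0, 0, 0]}, {"hand": 0.8, "translation": [-50, 110, 110], "angular": [0, 0, 0]}, {"hand": 0.8, "translation": [-68, 170, 110], "angular": [0, 0, 0]}, {"hand": 0.8, "translation": [-84, 230, 110], "angular": [0, 0, 0]}])

```text
t: 11.02
eef_pos: [0.5306, 0.0858, 0.3135]
tool_rot: [0.0, 0.606, 0.795, 0.001]
contact_force: [1.3, 0.5, 0.2]
gripper_width: 0.802
grasp_force: 0.0
```

Run:
```python
from h import *
np.set_printoptions(precision=4,suppress=True)
def avg(c):
    S=bot.read_camera(c).astype(float)
    for _ in range(3): S+=bot.read_camera(c)
    return (S/4).astype(np.uint8)
S=avg("side");T=avg("top");print(bot.get_obs()["eef_pos"])
def c(I,x,y,w,h): return cv2.resize(I[y:y+h,x:x+w],(400,300),interpolation=cv2.INTER_CUBIC)
save(np.vstack([np.hstack([c(S,330,210,80,60),c(S,285,195,120,90)]),np.hstack([c(T,300,210,80,60),c(T,335,210,48,36)])]),"a4.png")
save(T,"T4.png");save(S,"S4.png")
```

```text
[0.5315 0.0824 0.3124]
```

View pics/a4.png

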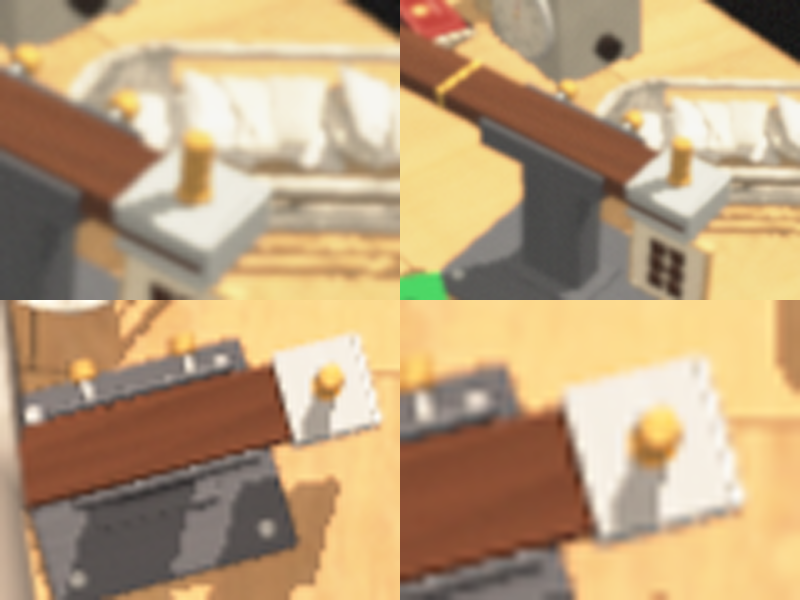

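The pin is seated: the collar is on the fork and the grip stands upright at side-view (369.5,243). Now I'll measure the brass line and the cradle's ends along the beam.

Run:
```python
from h import *
S=cv2.imread("pics/S4.png");T=cv2.imread("pics/T4.png")
def c(I,x,y,w,h): return cv2.resize(I[y:y+h,x:x+w],(400,300),interpolation=cv2.INTER_CUBIC)
a=[c(S,285,205,40,30),c(S,325,230,40,30),c(T,335,210,32,24),c(T,290,215,88,66)]
save(cv2.cvtColor(np.vstack([np.hstack(a[:2]),np.hstack(a[2:])]),cv2.COLOR_BGR2RGB),"a5.png")
```

```text
(no output)
```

View pics/a5.png

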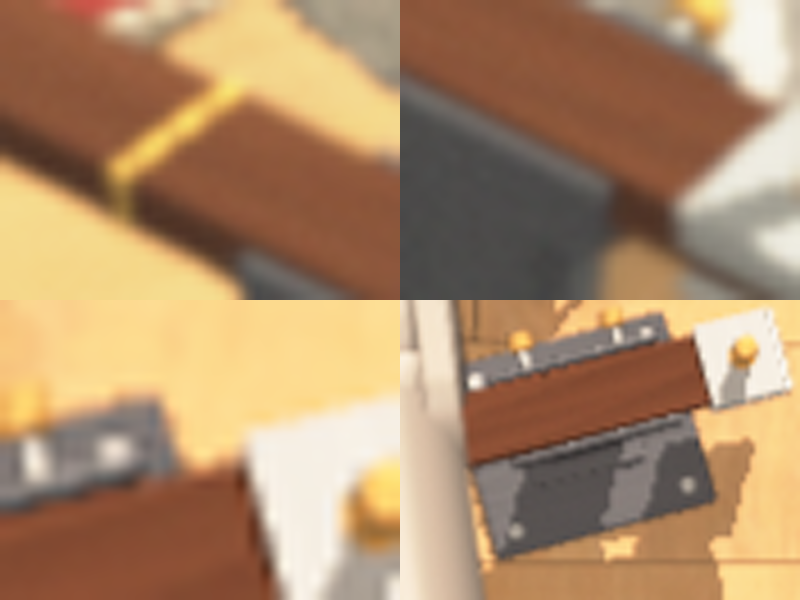

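Run:
```python
from h import *
np.set_printoptions(precision=4,suppress=True)
h=np.array([.6155,-.1452])
for ang in(-74.6,):
    a=np.radians(ang);u=np.array([np.cos(a),np.sin(a)]);n=np.array([-u[1],u[0]])
    f=lambda k,p,z:(lambda P:(P@u*1000,P@n*1000))(at_z(k,p,z)[:2]-h)
    print("line near",f("side",(296.6,221.6),.172),"far",f("side",(308.4,213.1),.172))
    print("cheek in",f("side",(308.6,229.6),.170),"out",f("side",(345.8,247.9),.170))
    print("hole side",f("side",(368.1,248.0),.176), "top",f("top",(364.3,226.4),.176))
    for p in((299,243),(295.,248)):print("top line",f("top",p,.172))
# foot corners in top4 crop (scale 400/88)
s=400/88;C=[at_z("top",(290+(x+.5)/s-.5,215+(y+.5)/s-.5),.012) for x,y in[(72,165),(97,258),(315,198),(292,110)]]
for P in C: print("foot",(P[:2]-h)@u*1000,(P[:2]-h)@n*1000)
# top: clamp-side plate corners at local (160,98) crop s=12.5
s=12.5
for x,y in((160,98),(182,165)):print("plate",f("top",(335+(x+.5)/s-.5,210+(y+.5)/s-.5),.012))
# brass mask in top0
T=cv2.cvtColor(cv2.imread("pics/top0.png"),cv2.COLOR_BGR2HSV)
m=cv2.inRange(T[235:260,280:315],(18,110,130),(35,255,255))
ys,xs=np.nonzero(m);print(sorted(zip(xs+280,ys+235)))
```

```text
line near (np.float64(-215.06304527371063), np.float64(-25.487063299530412)) far (np.float64(-214.15484273604318), np.float64(23.685282988113613))
cheek in (np.float64(-168.89271111389564), np.float64(-30.430116977259175)) out (np.float64(-47.628124497161096), np.float64(-29.952231643007774))
hole side (np.float64(0.6382073092472248), np.float64(-1.8992157405332257)) top (np.float64(-0.5418147457943738), np.float64(1.199915221091634))
top line (np.float64(-210.43661983800442), np.float64(3.944179358850476))
top line (np.float64(-226.44169931420126), np.float64(-8.030936919796769))
foot -194.1846124970491 -2.1253122734769745
foot -194.17245666742215 -73.99309350779771
foot -26.54213048201771 -72.74142743797273
foot -25.26870018154252 -4.612070734415851
plate (np.float64(-26.77733997695652), np.float64(72.40480159372368))
plate (np.float64(-25.971136813687437), np.float64(52.93976901621386))
[(np.int64(280), np.int64(235)), (np.int64(280), np.int64(236)), (np.int64(280), np.int64(237)), (np.int64(280), np.int64(238)), (np.int64(280), np.int64(239)), (np.int64(280), np.int64(240)), (np.
[... 5087 characters left out ...]
.int64(301), np.int64(258)), (np.int64(301), np.int64(259)), (np.int64(302), np.int64(254)), (np.int64(302), np.int64(255)), (np.int64(302), np.int64(256)), (np.int64(302), np.int64(257)), (np.int64(302), np.int64(258)), (np.int64(302), np.int64(259)), (np.int64(303), np.int64(254)), (np.int64(303), np.int64(255)), (np.int64(303), np.int64(256)), (np.int64(303), np.int64(257)), (np.int64(303), np.int64(258)), (np.int64(303), np.int64(259)), (np.int64(304), np.int64(255)), (np.int64(304), np.int64(256)), (np.int64(304), np.int64(257)), (np.int64(304), np.int64(258)), (np.int64(304), np.int64(259)), (np.int64(305), np.int64(257)), (np.int64(305), np.int64(258)), (np.int64(305), np.int64(259))]
```

>>> drive_tool(commands=[{"hand": 1, "translation": [-8, 50, 0], "angular": [0, 0, 0]}, {"hand": 1, "translation": [-15, 100, -10], "angular": [0, 0, 0]}, {"hand": 1, "translation": [-19, 141, -40], "angular": [0, 0, 0]}, {"hand": 1, "translation": [-19, 141, -85], "angular": [0, 0, 0]}, {"hand": 1, "translation": [-19, 141, -120], "angular": [0, 0, 0]}, {"hand": 1, "translation": [-19, 141, -140], "angular": [0, 0, 0]}, {"hand": 1, "translation": [-19, 141, -155], "angular": [0, 0, 0]}, {"hand": 1, "translation": [-19, 141, -155], "angular": [0, 0, 0]}, {"hand": 1, "translation": [-19, 141, -155], "angular": [0, 0, 0]}])

```text
t: 12.55
eef_pos: [0.5128, 0.2253, 0.1578]
tool_rot: [0.0, 0.606, 0.795, 0.001]
contact_force: [-0.7, 0.1, 1.0]
gripper_width: 1.0
grasp_force: 0.0
```

>>> drive_tool(commands=[{"hand": 0.7, "translation": [0, 0, 0], "angular": [0, 0, 0]}, {"hand": 0.65, "translation": [0, 0, 0], "angular": [0, 0, 0]}, {"hand": 0.6, "translation": [0, 0, 0], "angular": [0, 0, 0]}, {"hand": 0.55, "translation": [0, 0, 0], "angular": [0, 0, 0]}, {"hand": 0.4, "translation": [0, 0, 0], "angular": [0, 0, 0]}, {"hand": 0.3, "translation": [0, 0, 0], "angular": [0, 0, 0]}, {"hand": 0.3, "translation": [0, 0, 0], "angular": [0, 0, 0]}], force=70)

```text
t: 13.42
eef_pos: [0.5121, 0.2255, 0.1569]
tool_rot: [-0.0, 0.606, 0.796, 0.0]
contact_force: [0.0, 0.1, 0.0]
gripper_width: 0.557
grasp_force: 71.6
```

>>> drive_tool(commands=[{"hand": 0.3, "translation": [0.8, -2.9, 0], "angular": [0, 0, 0]}, {"hand": 0.3, "translation": [2.1, -7.7, 0], "angular": [0, 0, 0]}, {"hand": 0.3, "translation": [4.3, -15.4, 0], "angular": [0, 0, 0]}, {"hand": 0.3, "translation": [6.4, -23.1, 0], "angular": [0, 0, 0]}, {"hand": 0.3, "translation": [8.6, -30.8, 0], "angular": [0, 0, 0]}, {"hand": 0.3, "translation": [10.7, -38.5, 0], "angular": [0, 0, 0]}, {"hand": 0.3, "translation": [12.8, -46.3, 0], "angular": [0, 0, 0]}, {"hand": 0.3, "translation": [15.0, -54.0, 0], "angular": [0, 0, 0]}, {"hand": 0.3, "translation": [17.1, -61.7, 0], "angular": [0, 0, 0]}, {"hand": 0.3, "translation": [19.2, -69.4, 0], "angular": [0, 0, 0]}, {"hand": 0.3, "translation": [21.4, -77.1, 0], "angular": [0, 0, 0]}, {"hand": 0.3, "translation": [21.4, -77.1, 0], "angular": [0, 0, 0]}])

```text
t: 14.92
eef_pos: [0.5341, 0.1483, 0.1577]
tool_rot: [0.0, 0.606, 0.795, 0.001]
contact_force: [-0.3, 3.4, 5.5]
gripper_width: 0.555
grasp_force: 72.1
```

>>> drive_tool(commands=[{"hand": 0.3, "translation": [0.8, -2.9, 0], "angular": [0, 0, 0]}, {"hand": 0.3, "translation": [2.1, -7.7, 0], "angular": [0, 0, 0]}, {"hand": 0.3, "translation": [4.3, -15.4, 0], "angular": [0, 0, 0]}, {"hand": 0.3, "translation": [6.4, -23.1, 0], "angular": [0, 0, 0]}, {"hand": 0.3, "translation": [8.6, -30.8, 0], "angular": [0, 0, 0]}, {"hand": 0.3, "translation": [10.7, -38.5, 0], "angular": [0, 0, 0]}, {"hand": 0.3, "translation": [12.8, -46.3, 0], "angular": [0, 0, 0]}, {"hand": 0.3, "translation": [15.0, -54.0, 0], "angular": [0, 0, 0]}, {"hand": 0.3, "translation": [17.1, -61.7, 0], "angular": [0, 0, 0]}, {"hand": 0.3, "translation": [19.2, -69.4, 0], "angular": [0, 0, 0]}, {"hand": 0.3, "translation": [20.8, -75.2, 0], "angular": [0, 0, 0]}, {"hand": 0.3, "translation": [20.8, -75.2, 0], "angular": [0, 0, 0]}])

```text
t: 16.42
eef_pos: [0.5547, 0.0749, 0.1581]
tool_rot: [-0.001, 0.605, 0.796, 0.002]
contact_force: [-2.3, 6.3, 10.6]
gripper_width: 0.554
grasp_force: 72.7
```

Run:
```python
from h import *
S=bot.read_camera("side").astype(float)
for _ in range(5): S+=bot.read_camera("side")
S=(S/6).astype(np.uint8);print(bot.get_obs()["eef_pos"]);save(S,"S6.png")
save(np.hstack([cv2.resize(S[230:260,325:365],(400,300),interpolation=cv2.INTER_CUBIC),cv2.resize(S[200:305,285:425],(400,300),interpolation=cv2.INTER_CUBIC)]),"a6.png")
```

```text
[0.55463461 0.07485209 0.15802811]
```

View pics/a6.png

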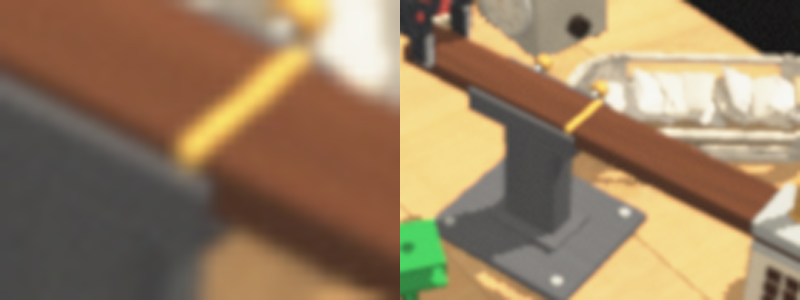

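The brass line's near end is at (343.3,245.05), still a few mm short of the cheek end at (345.8,247.9). The beam is lying flat.

Run:
```python
from h import *
h=np.array([.6155,-.1452]);a=np.radians(-74.5);u=np.array([np.cos(a),np.sin(a)]);n=np.array([-u[1],u[0]])
f=lambda p,z:(lambda P:(P@u*1000,P@n*1000))(at_z("side",p,z)[:2]-h)
print("near",f((343.3,245.05),.172),"far",f((354.9,235.4),.172),"cheek",f((345.8,247.9),.170))
```

```text
near (np.float64(-57.80474246317037), np.float64(-26.710012773529584)) far (np.float64(-56.316254208726974), np.float64(22.70843625838493)) cheek (np.float64(-47.68032843490604), np.float64(-29.869059306462326))
```

>>> drive_tool(commands=[{"hand": 0.3, "translation": [1.0, -3.5, 0], "angular": [0, 0, 0]}, {"hand": 0.3, "translation": [2.0, -7.0, 0], "angular": [0, 0, 0]}, {"hand": 0.3, "translation": [2.4, -8.7, 0], "angular": [0, 0, 0]}, {"hand": 0.3, "translation": [2.4, -8.7, 0], "angular": [0, 0, 0]}, {"hand": 0.3, "translation": [2.4, -8.7, 0], "angular": [0, 0, 0]}, {"hand": 0.3, "translation": [2.4, -8.7, 0], "angular": [0, 0, 0]}])

```text
t: 17.48
eef_pos: [0.5566, 0.0675, 0.158]
tool_rot: [-0.001, 0.605, 0.796, 0.002]
contact_force: [-3.9, 10.3, 10.9]
gripper_width: 0.555
grasp_force: 72.8
```

Run:
```python
from h import *
S=bot.read_camera("side").astype(float)
for _ in range(5): S+=bot.read_camera("side")
S=(S/6).astype(np.uint8);o=bot.get_obs();print(o["eef_pos"],o["contact_force"],o["grasp_force"])
save(np.hstack([cv2.resize(S[230:260,325:365],(400,300),interpolation=cv2.INTER_CUBIC),cv2.resize(S[200:305,285:425],(400,300),interpolation=cv2.INTER_CUBIC)]),"a7.png")
```

```text
[0.55664069 0.06753965 0.15804759] [-5.26052316  9.99682577 11.1861783 ] 72.83663392066956
```

View pics/a7.png

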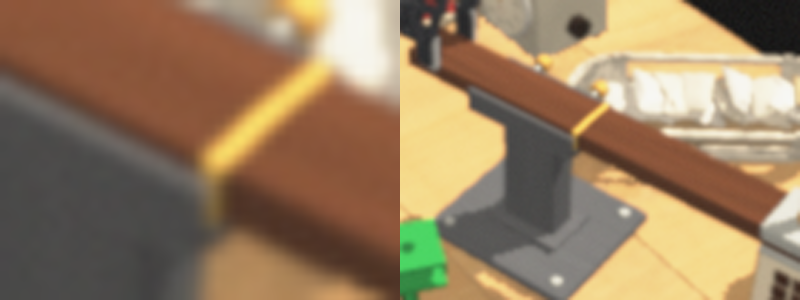

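The line is level with the cheek end: its side stripe just shows at the cradle's outer edge. The beam is flat and gripped, so I'm handing in.

```bash
python3 -c "
from station import bot
print(bot.hand_in())"
```

```text
the job is handed in; nothing more can be done
None
```

The job is handed in, with no verdict returned: the pin is seated through fork and beam, and the brass line is within about 2 mm of the cradle's outer end by camera. The beam is lying flat and still gripped at about 73 N.

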